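Slide a test probe into the test opening of a jig

ROBOT

A 6-joint arm with a two-finger parallel gripper is mounted at the origin on the work surface. World frame = base frame: x ahead of the robot, y to its left, z up, the work surface at z = 0. Lengths are in m, angles in rad, forces in N, time in s.
With the tool pointing down it reaches from about 0.225 to 0.875 m from the base axis. Payload 3.4 kg.
Tool frame: the origin (TCP) lies between the finger pads; the fingertips stand 11 mm ahead of it and the grasp point (between the pads) lies 8 mm behind it (tips_ahead is the distance from the TCP to the fingertips, in m); z points along the fingers, x is the direction in which the jaws open and shut, and the axes are right-handed (so a half turn about z gives the same grasp; the last joint's range is limited). The gripper opens to 85 mm and grips with 20 to 120 N. Pads are 22 mm wide; open, the fingers measure 114 mm over their backs; the gripper's body (76 mm by 85 mm) begins 54 mm behind the grasp point. The pads swing forward as they close: fully open they stand 13 mm farther back than shut.
Start: joints at [1.01, 0.276, 1.505, -0, 1.361, -0.121], TCP at [0.245, 0.52, 0.242] pointing down, gripper open.
Joint ranges: [-2.89, 2.89], [-0.75, 2.08], [0.22, 2.7], [-1.18, 4.32], [0.11, 2.71], [-2.7, 2.7]. Speed limits (rad/s): [2.57, 2.57, 3.14, 3.14, 3.14, 3.14].

INTERFACE

Orientations are given as a unit quaternion [w, x, y, z].
In Python, from rig import get_state, get_image, sign_off, masks_of, tips_ahead gives the robot as it stands.
- The arm moves only by the tool play_rows, never from a script. Its argument "series" is a list of rows, each an object of numbers: "fingers": the closure, from -1 (fully open) to 1 (shut); "dx", "dy", "dz": the shift along the world's x, y, z in mm; "turn": the turn about the world's z in rad. A call has 1 to 20 rows; each row shifts and turns the pose as measured when the row begins; what a row does not reach is not made up. A row lasts 1/12 s, in which the tool goes at most 41.7 mm and 7.16 degrees, less where a joint would pass 70% of its speed; a pose out of reach is approached as far as the arm can. A call with a gripper value outside its range is refused whole. The fingers move at their own pace and stop on an object; "squeeze" is the grip in N (left out, the last holds). Time passes only in rows, so rows that do not move let the fingers close. It gives the time, the measured TCP pose, the force and the opening at its end, in the units of the state.
- get_state(): the state, without advancing time (a new reading comes with each control period).
- get_image(name): name is "scene" or "top" or "wrist"; returns a dict with "pixels" (420x560x3 uint8, red, green, blue), "vfov" (degrees; the focal length in pixels is half the picture's height over the tangent of half this angle, whatever the lens; pixels are square), "cx", "cy" (the principal point, pixels), "dist" ([k1, k2, p1, p2, k3] as OpenCV has them; the pictures are not rectified), "rvec" (rotation vector, rad) and "tvec" (3), from world to camera coordinates, as OpenCV has them; the wrist camera has in their place "hand_eye" (4x4, takes a point from camera to tool coordinates, whose origin is the TCP and whose axes are the tool frame's). Camera axes: x right, y down, z forward; pixel columns grow to the right and rows downward; lengths in m; the calibration is good to about 2 mm. A picture is of the moment at which its call begins: read the wrist's pose just before it. There is no depth.
- sign_off(): hands the job in, once; it reports no verdict.
Trained networks look in a picture, given as the dict that the camera call returned (one of the last four; its "shot" number tells which), for a name from the list of things; names that differ only in an ending like _2 or _b are one class to them, and where a whole thing is asked for, a point or a joint stands for the part that bears it (a point fixed in the world has none). Each returns a list of dicts, best first, with "p" (0 to 1); they miss things now and then, are a little off and sometimes report something else, mostly with a low value. They report only what shows in the picture. A call takes as long as a camera call. They do not tell look-alikes from the thing itself.
- masks_of(picture, label): "region" (420x560 bool, what is visible of it) and "xy" ([column, row] in pixels, amid what is visible of it).
The state is a dict: "clock": time; "qpos": joint angles; "qd": joint speeds; "effort": joint torques, N m; "position": TCP position; "ee_rot": TCP orientation; "contact_force": force on the tool from outside, world axes, zero at the start; "moment": the same for the moment, N m; "width": finger opening in m.
Only numpy, scipy, OpenCV 4.12 (cv2) and the standard library are available. Lean on these libraries where they do the work, as an engineer would, in place of code of your own. Each camera call takes 0.05 s, during which the arm holds its last target. There are 200 camera calls.

TASK

Take the red test probe out of its stand, set its tip down on the white dot of the grey test jig, and slide the tip along the green lane, staying on the surface, until it drops into the round test opening. Let go of it there, standing upright with its black collar down on the jig. Leave the blue probe in the stand.

Things in the scene. Friction and masses are not known exactly. Their poses are not given: they have to be found in the camera images.
- probe_red: The probe to use, 113 mm long, 80 to 170 g, upright in either hole of the stand. Origin: end of the tip; z up its axis. Above the origin: brass tip 0-22 mm (diameter 12), black collar 22-28 mm (diameter 60), red round handle 28-113 mm (diameter 24). The collar lies on top of the stand (grey, fixed, 80 x 190 mm, 40 high, two holes 100 mm apart), so raise it over 22 mm to free the tip.
- probe_blue: A probe of the same shape and size with a blue handle, upright in the other hole of the stand; to be left alone. Origin at the end of its tip, z up; its top stands 131 mm above the table, so carry the red one clear of it.
- start_dot (a point): Centre of the white dot (diameter 30 mm) on the flat top of the test jig, a fixed rigid grey block 110 mm (x) by 190 mm (y), top 45 mm above the table, turned up to 0.5 rad. Point on the surface; axes are the jig's: z up, y along the straight green lane (26 mm wide, flush, painted) towards the opening, 70 mm away.
- opening (a point): Centre of the mouth of the round test opening, level with the jig's top: diameter 32 mm, 32 mm deep, yellow rim line, brass bottom, 70 mm from the white dot along the jig's +y. Same axes as the dot. The tip has 10 mm to spare on every side; the collar is wider than the opening and comes to lie flat on the surface, the tip's end then 22 mm below it.
Not all that is in view belongs to the job. Leave any purple look-alike of the probe_red alone.

How it is judged:
By the outcome, as a careful person would: the job done as asked, in the order asked, and still so for the second after the job is handed in, with the robot touching nothing.
It also fails if it takes over 42 s, if anything falls off the work surface, if the arm or the gripper's body presses on something with over 40 N, if the wrist force passes 120 N, or if a joint passes its speed limit or range.

## Working session

There is one attempt and no reset: what is moved stays moved. The work goes in short steps, Python scripts to look and compute and a tool call to move; the robot and the scene stay as the last step left them, time stands still between calls to the robot, and variables do not carry over. Pictures are saved under pics/ and viewed, about 8 in all and at most 12, crops included, and the job is handed in when it is done.

Besides the shell and the picture viewer there is one more tool, called after "Emit:" in YAML: its name, and indented under it one key for each argument. play_rows: Moves the arm, as the interface text tells. Its arguments: {"type":"object","properties":{"series":{"type":"array"},"squeeze":{"type":"number"}},"required":["series"]}

```bash
mkdir -p pics; ls; cat > h.py <<'E'
import numpy as np, cv2
from rig import *
def K(d):
    h=d["pixels"].shape[0]; f=h/2/np.tan(np.radians(d["vfov"])/2)
    return np.array([[f,0,d["cx"]],[0,f,d["cy"]],[0,0,1.]])
def ext(d,st=None):
    if "rvec" in d: 
        return cv2.Rodrigues(np.array(d["rvec"],float))[0], np.array(d["tvec"],float).ravel()
    from scipy.spatial.transform import Rotation as R
    T=np.eye(4); T[:3,:3]=R.from_quat(np.roll(st["ee_rot"],-1)).as_matrix(); T[:3,3]=st["position"]
    M=np.linalg.inv(T@np.array(d["hand_eye"])); return M[:3,:3],M[:3,3]
def atz(d,px,z,st=None):
    R,t=ext(d,st); n=cv2.undistortPoints(np.array(px,float).reshape(-1,1,2),K(d),np.array(d["dist"],float)).reshape(-1,2)
    r=np.c_[n,np.ones(len(n))]@R; c=-R.T@t
    return c+r*((z-c[2])/r[:,2])[:,None]
def proj(d,P,st=None):
    R,t=ext(d,st); return cv2.projectPoints(np.array(P,float).reshape(-1,1,3),cv2.Rodrigues(R)[0],t,K(d),np.array(d["dist"],float))[0].reshape(-1,2)
def save(d,n,box=None,s=1):
    im=d["pixels"][...,::-1]
    if box: im=im[box[1]:box[3],box[0]:box[2]]
    cv2.imwrite("pics/"+n,cv2.resize(im,None,fx=s,fy=s,interpolation=cv2.INTER_CUBIC))
E
python3 - <<'E'
from h import *
for n in("scene","top"):
    d=get_image(n); save(d,n+"0.png")
    for l in("probe_red","probe_blue","start_dot","opening"):
        for m in masks_of(d,l)[:4]: print(n,l,round(m["p"],2),m["xy"],m["region"].sum())
print(get_state())
E
```

```text
pics
scene probe_red 0.93 [189.0, 262.3] 1674
scene probe_red 0.83 [164.9, 224.7] 1124
scene probe_red 0.68 [256.3, 241.2] 1347
scene probe_blue 0.66 [123.7, 296.9] 2046
scene start_dot 0.61 [366.1, 182.6] 4074
scene opening 0.95 [368.3, 184.4] 4098
top probe_red 0.84 [377.1, 203.0] 787
top probe_red 0.78 [318.5, 195.9] 669
top probe_red 0.68 [363.5, 260.5] 776
top probe_blue 0.65 [433.9, 202.0] 890
top opening 0.97 [158.7, 203.2] 5843
{'clock': 0.5, 'qpos': array([ 1.01003270e+00,  2.75949995e-01,  1.50497416e+00,  2.59552936e-05,
        1.36068686e+00, -1.21022935e-01]), 'qd': array([-0.00044477, -0.0001926 , -0.00250996,  0.0002429 , -0.00070112,
       -0.00077195]), 'effort': array([ 2.03125915e-04, -4.16261137e+01, -2.45878261e+01, -1.93716778e-04,
        1.46901148e-03, -1.36299761e-05]), 'position': array([0.24479207, 0.52029666, 0.24226986]), 'ee_rot': array([-7.51042733e-06,  8.44307331e-01,  5.35859245e-01, -1.37476204e-05]), 'contact_force': array([-0.48627274, -0.65872701,  0.19003368]), 'moment': array([ 0.02736006, -0.03969365, -0.01143701]), 'width': 0.0851121165598676}
```

View pics/scene0.png

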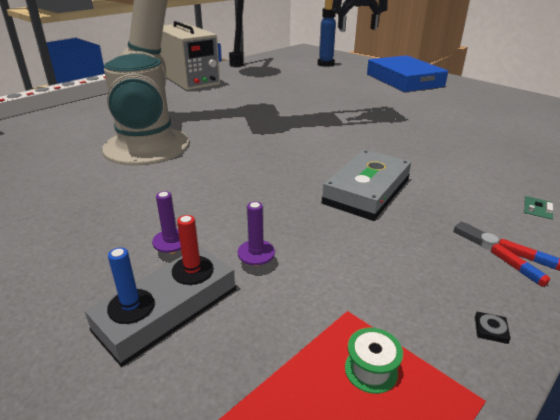

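View pics/top0.png

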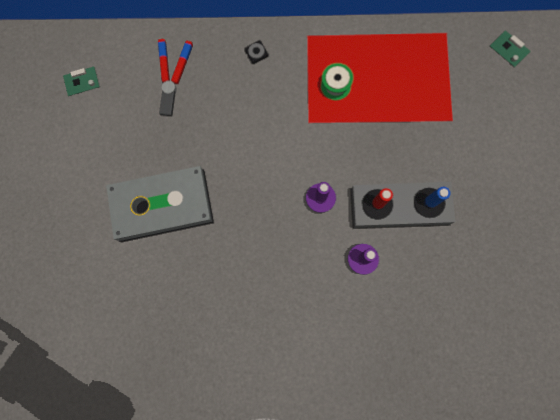

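Candidates for the red probe: red handle at scene (189,250) / top (377,203), the only red one. The look-alikes are purple, at scene (165,222) and (256,232), top (320,197) and (364,259). Blue is at scene (124,285) / top (434,202). The dot is at top (175,199) and the opening at (140,206). Next I'll measure these and take one close crop.

```bash
python3 - <<'E'
from h import *
from scipy.optimize import least_squares
D={n:get_image(n) for n in("scene","top")}
def blob(d,cond,near,r):
    hsv=cv2.cvtColor(d["pixels"],cv2.COLOR_RGB2HSV).astype(int); h,s,v=hsv[...,0],hsv[...,1],hsv[...,2]
    m=cond(h,s,v).astype(np.uint8); yy,xx=np.mgrid[:420,:560]; m&=((xx-near[0])**2+(yy-near[1])**2<r*r).astype(np.uint8)
    n,l,st,c=cv2.connectedComponentsWithStats(m); k=1+np.argmax(st[1:,4]); return c[k],st[k],l==k
red=lambda h,s,v:((h<6)|(h>174))&(s>150)&(v>80)
blue=lambda h,s,v:(h>100)&(h<125)&(s>120)&(v>60)
pur=lambda h,s,v:(h>125)&(h<160)&(s>90)&(v>40)
white=lambda h,s,v:(s<40)&(v>170)
green=lambda h,s,v:(h>45)&(h<80)&(s>120)&(v>60)
yel=lambda h,s,v:(h>18)&(h<35)&(s>110)&(v>90)
t,s=D["top"],D["scene"]
for nm,c,z,nt,ns,r in [("dot",white,.045,(175,199),(362,180),14),("lane",green,.045,(160,202),(369,173),16),("yel",yel,.045,(140,206),(376,167),16)]:
    for d,n in((t,nt),(s,ns)):
        cc,st,m=blob(d,c,n,r)
        if nm=="yel": 
            ys,xs=np.nonzero(m); cc=np.array(cv2.fitEllipse(np.c_[xs,ys].astype(np.float32))[0])
        print(nm,cc.round(1),st,atz(d,cc,z)[0].round(4))
# white top caps of probes at z=.131
for nm,nt,ns,z in [("red",(386,194),(187,218),.131),("blue",(444,193),(119,252),.131),("pA",(323,188),(165,195),.113),("pB",(370,256),(255,205),.113)]:
    for d,n in((t,nt),(s,ns)):
        cc,st,m=blob(d,lambda h,s,v:(s<110)&(v>140),n,9); print(nm,cc.round(1),st[4],atz(d,cc,z)[0].round(4))
# collar black in top
for nm,n in(("redcollar",(377,204)),("bluecollar",(430,203))):
    cc,st,m=blob(t,lambda h,s,v:(v<45),n,22)
    k=cv2.findContours(m.astype(np.uint8),0,2)[0][0]; e=cv2.fitEllipse(cv2.convexHull(k)); print(nm,e,atz(t,e[0],.046)[0].round(4))
im=np.vstack([cv2.resize(t["pixels"][170:280,295:475],None,fx=3,fy=3),cv2.resize(t["pixels"][160:245,100:280],None,fx=3,fy=3)])
cv2.imwrite("pics/crop1.png",im[...,::-1])
E
```

```text
dot [174.6 198. ] [168 191  14  15 164] [0.5301 0.1753 0.045 ]
dot [361.9 178.5] [355 175  15   8  93] [0.5303 0.1758 0.045 ]
lane [158.2 201.3] [148 194  22  16 227] [0.5236 0.2072 0.045 ]
lane [368.7 172.1] [361 168  16  10  83] [0.524 0.208 0.045]
yel [139.6 205.3] [130 196  20  20  82] [0.5159 0.2437 0.045 ]Traceback (most recent call last):
  File "<stdin>", line 19, in <module>
cv2.error: OpenCV(4.12.0) /io/opencv/modules/imgproc/src/shapedescr.cpp:361: error: (-201:Incorrect size of input array) There should be at least 5 points to fit the ellipse in function 'fitEllipseNoDirect'
```

```bash
python3 - <<'E'
from h import *
D={n:get_image(n) for n in("scene","top")}
t,s=D["top"],D["scene"]
def blob(d,cond,near,r):
    hsv=cv2.cvtColor(d["pixels"],cv2.COLOR_RGB2HSV).astype(int); h,s,v=hsv[...,0],hsv[...,1],hsv[...,2]
    m=cond(h,s,v).astype(np.uint8); yy,xx=np.mgrid[:420,:560]; m&=((xx-near[0])**2+(yy-near[1])**2<r*r).astype(np.uint8)
    n,l,st,c=cv2.connectedComponentsWithStats(m); k=1+np.argmax(st[1:,4]); return c[k],st[k],l==k
for nm,nt,ns,z in [("red",(386,194),(187,218),.131),("blue",(444,193),(119,252),.131),("pA",(323,188),(165,195),.113),("pB",(370,256),(255,205),.113)]:
    for d,n in((t,nt),(s,ns)):
        try:
            cc,st,m=blob(d,lambda h,s,v:(s<110)&(v>140),n,9); print(nm,cc.round(1),st[4],atz(d,cc,z)[0].round(4))
        except Exception as e: print(nm,e)
for nm,n in(("redcollar",(377,204)),("bluecollar",(430,203))):
    cc,st,m=blob(t,lambda h,s,v:(v<45),n,22)
    k=max(cv2.findContours(m.astype(np.uint8),0,2)[0],key=len); e=cv2.fitEllipse(cv2.convexHull(k)); print(nm,e,atz(t,e[0],.046)[0].round(4))
im=np.vstack([cv2.resize(t["pixels"][170:280,295:475],None,fx=3,fy=3),cv2.resize(t["pixels"][160:245,100:280],None,fx=3,fy=3)])
cv2.imwrite("pics/crop1.png",im[...,::-1])
E
```

```text
red [386.1 193.9] 51 [ 0.5164 -0.2205  0.131 ]
red [184.8 218.3] 60 [ 0.5161 -0.2194  0.131 ]
blue [443.7 192.1] 57 [ 0.5189 -0.3206  0.131 ]
blue [117.  251.6] 98 [ 0.5186 -0.3185  0.131 ]
pA [323.5 187.2] 50 [ 0.5337 -0.1123  0.113 ]
pA [162.9 193.7] 55 [ 0.4119 -0.1906  0.113 ]
pB [370.8 254.4] 59 [ 0.4117 -0.1927  0.113 ]
pB [254.3 204.3] 58 [ 0.5337 -0.1108  0.113 ]
redcollar ((376.868408203125, 203.89971923828125), (28.353269577026367, 29.599977493286133), 110.70345306396484) [ 0.5154 -0.2193  0.046 ]
bluecollar ((428.8058776855469, 202.2195587158203), (28.358177185058594, 30.466297149658203), 105.09004211425781) [ 0.518  -0.3186  0.046 ]
```

View pics/crop1.png

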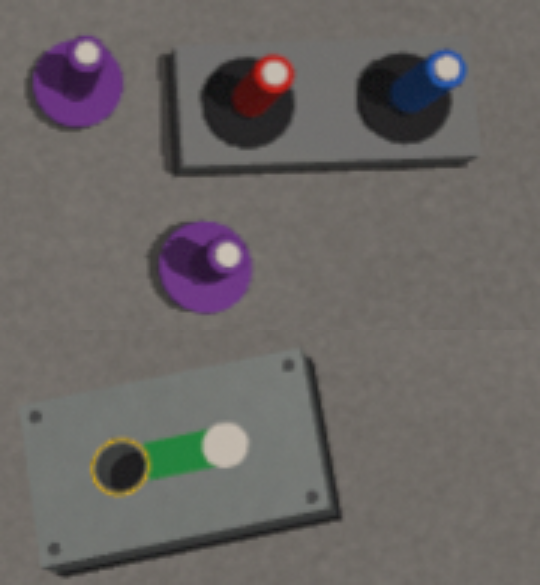

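The crop confirms it: red handle cap at crop (273,73), in the left hole of the stand, with no purple handle near it. I'll move above it with the jaws turned along the lane.

Emit:
play_rows:
  series:
    - {"dx":13,"dy":-36,"turn":0.1,"fingers":-1}
    - {"dx":13,"dy":-36,"turn":0.1}
    - {"dx":13,"dy":-36,"turn":0.1}
    - {"dx":13,"dy":-36,"turn":0.1}
    - {"dx":13,"dy":-36,"turn":0.1}
    - {"dx":13,"dy":-36,"turn":0.1}
    - {"dx":13,"dy":-36}
    - {"dx":13,"dy":-36}
    - {"dx":13,"dy":-36}
    - {"dx":13,"dy":-36}
    - {"dx":13,"dy":-36}
    - {"dx":13,"dy":-36}
    - {"dx":13,"dy":-36}
    - {"dx":13,"dy":-36}
    - {"dx":13,"dy":-36}
    - {"dx":13,"dy":-36}
    - {"dx":13,"dy":-36}
    - {"dx":13,"dy":-36}
    - {"dx":13,"dy":-36}
    - {"dx":0,"dy":0}
  squeeze: 60

```text
invalid input at $.series[0]: expected keys fingers, dx, dy, dz, turn
```

Emit:
play_rows:
  series:
    - {"dx":13,"dy":-36,"dz":0,"turn":0.1,"fingers":-1}
    - {"dx":13,"dy":-36,"dz":0,"turn":0.1,"fingers":-1}
    - {"dx":13,"dy":-36,"dz":0,"turn":0.1,"fingers":-1}
    - {"dx":13,"dy":-36,"dz":0,"turn":0.1,"fingers":-1}
    - {"dx":13,"dy":-36,"dz":0,"turn":0.1,"fingers":-1}
    - {"dx":13,"dy":-36,"dz":0,"turn":0.1,"fingers":-1}
    - {"dx":13,"dy":-36,"dz":0,"turn":0,"fingers":-1}
    - {"dx":13,"dy":-36,"dz":0,"turn":0,"fingers":-1}
    - {"dx":13,"dy":-36,"dz":0,"turn":0,"fingers":-1}
    - {"dx":13,"dy":-36,"dz":0,"turn":0,"fingers":-1}
    - {"dx":13,"dy":-36,"dz":0,"turn":0,"fingers":-1}
    - {"dx":13,"dy":-36,"dz":0,"turn":0,"fingers":-1}
    - {"dx":13,"dy":-36,"dz":0,"turn":0,"fingers":-1}
    - {"dx":13,"dy":-36,"dz":0,"turn":0,"fingers":-1}
    - {"dx":13,"dy":-36,"dz":0,"turn":0,"fingers":-1}
    - {"dx":13,"dy":-36,"dz":0,"turn":0,"fingers":-1}
    - {"dx":13,"dy":-36,"dz":0,"turn":0,"fingers":-1}
    - {"dx":13,"dy":-36,"dz":0,"turn":0,"fingers":-1}
    - {"dx":13,"dy":-36,"dz":0,"turn":0,"fingers":-1}
    - {"dx":0,"dy":0,"dz":0,"turn":0,"fingers":-1}
  squeeze: 60

```text
clock: 2.37
position: [0.4964, -0.1935, 0.2456]
ee_rot: [0.005, 0.636, 0.772, 0.005]
contact_force: [0.0, -0.1, -0.1]
width: 0.0851
```

Emit:
play_rows:
  series:
    - {"dx":19.5,"dy":-26.5,"dz":0,"turn":0.01,"fingers":-1}
    - {"dx":0,"dy":0,"dz":0,"turn":0,"fingers":-1}

```text
clock: 2.53
position: [0.5161, -0.223, 0.2448]
ee_rot: [0.005, 0.633, 0.774, 0.005]
contact_force: [0.5, 0.2, 1.2]
width: 0.0857
```

```bash
python3 - <<'E'
from h import *
st=get_state(); d=get_image("wrist"); save(d,"w1.png"); print(st["position"],st["ee_rot"],st["clock"])
print(proj(d,[[.5158,-.22,.131],[.5158,-.22,.046]],st))
for l in ["probe_red"]:
    for m in masks_of(d,l)[:3]: print(m["p"],m["xy"])
E
```

```text
[ 0.51605239 -0.22296318  0.24478461] [0.00459606 0.63305336 0.77407727 0.00516776] 2.5333
[[282.91225613 210.04211627]
 [282.13893025 183.23916562]]
0.78 [277.7, 183.9]
0.68 [375.2, 219.1]
0.61 [332.3, 82.4]
```

View pics/w1.png

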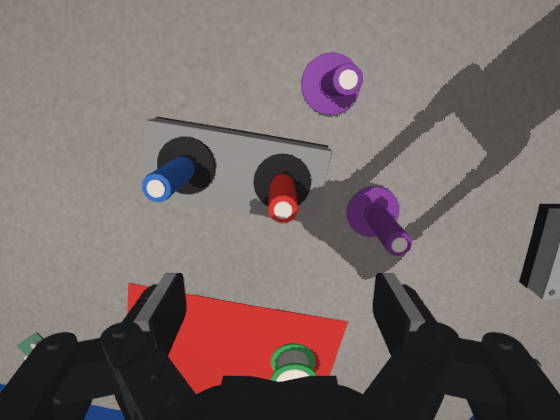

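The red handle cap is at (283,209), against a predicted (283,210). Blue is at (156,188) and the purple ones at (347,80) and (399,244), all clear of the fingers. I'll go down and grasp.

Emit:
play_rows:
  series:
    - {"dx":0,"dy":3,"dz":-32,"turn":0,"fingers":-1}
    - {"dx":0,"dy":0,"dz":-32,"turn":0,"fingers":-1}
    - {"dx":0,"dy":0,"dz":-32,"turn":0,"fingers":-1}
    - {"dx":0,"dy":0,"dz":-32,"turn":0,"fingers":-1}
    - {"dx":0,"dy":0,"dz":-20,"turn":0,"fingers":-1}
    - {"dx":0,"dy":0,"dz":-10,"turn":0,"fingers":-1}
    - {"dx":0,"dy":0,"dz":0,"turn":0,"fingers":-1}

```text
clock: 3.22
position: [0.5104, -0.2071, 0.0857]
ee_rot: [0.004, 0.631, 0.776, 0.007]
contact_force: [-0.6, 0.6, 0.3]
width: 0.0854
```

Emit:
play_rows:
  series:
    - {"dx":5.5,"dy":-13,"dz":-2,"turn":0,"fingers":-1}
    - {"dx":0,"dy":0,"dz":0,"turn":0,"fingers":-1}

```text
clock: 3.38
position: [0.516, -0.219, 0.0844]
ee_rot: [0.004, 0.63, 0.777, 0.007]
contact_force: [1.4, -0.8, 0.2]
width: 0.0854
```

Emit:
play_rows:
  series:
    - {"dx":0,"dy":-0.5,"dz":-1,"turn":0,"fingers":1}
    - {"dx":0,"dy":0,"dz":0,"turn":0,"fingers":1}
    - {"dx":0,"dy":0,"dz":0,"turn":0,"fingers":1}
    - {"dx":0,"dy":0,"dz":0,"turn":0,"fingers":1}
    - {"dx":0,"dy":0,"dz":0,"turn":0,"fingers":1}
    - {"dx":0,"dy":0,"dz":0,"turn":0,"fingers":1}
    - {"dx":0,"dy":0,"dz":0,"turn":0,"fingers":1}
    - {"dx":0,"dy":0,"dz":0,"turn":0,"fingers":1}
    - {"dx":0,"dy":0,"dz":0,"turn":0,"fingers":1}
    - {"dx":0,"dy":0,"dz":0,"turn":0,"fingers":1}
  squeeze: 60

```text
clock: 4.22
position: [0.5186, -0.2211, 0.0882]
ee_rot: [0.008, 0.63, 0.777, 0.008]
contact_force: [-1.0, 0.1, -1.3]
width: 0.0229
```

Emit:
play_rows:
  series:
    - {"dx":0,"dy":0,"dz":10,"turn":0,"fingers":1}
    - {"dx":0,"dy":0,"dz":15,"turn":0,"fingers":1}
    - {"dx":0,"dy":0,"dz":20,"turn":0,"fingers":1}
    - {"dx":0,"dy":0,"dz":25,"turn":0,"fingers":1}

```text
clock: 4.55
position: [0.5142, -0.2186, 0.1557]
ee_rot: [0.001, 0.63, 0.777, 0.007]
contact_force: [0.9, -0.4, -0.8]
width: 0.0225
```

Emit:
play_rows:
  series:
    - {"dx":1,"dy":0,"dz":30,"turn":0,"fingers":1}
    - {"dx":0,"dy":0,"dz":30,"turn":0,"fingers":1}
    - {"dx":0,"dy":0,"dz":10,"turn":0,"fingers":1}
    - {"dx":0,"dy":0,"dz":0,"turn":0,"fingers":1}

```text
clock: 4.88
position: [0.5166, -0.2193, 0.2364]
ee_rot: [0.006, 0.63, 0.777, 0.008]
contact_force: [0.4, -0.1, -0.6]
width: 0.0226
```

```bash
python3 - <<'E'
from h import *
st=get_state(); d=get_image("scene"); print(st["position"],st["ee_rot"],st["clock"],st["width"],st["contact_force"]); save(d,"s2.png")
E
```

```text
[ 0.51655625 -0.21930646  0.23636825] [0.00565064 0.62984687 0.77665963 0.00779738] 4.8833 0.02260136052708448 [ 0.37128963 -0.05122775 -0.63854569]
```

View pics/s2.png

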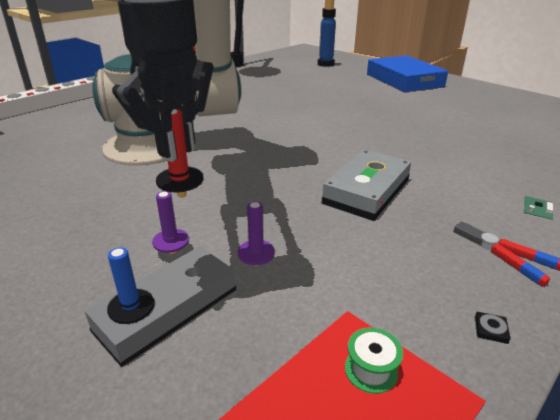

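The probe is held and lifted (collar at (180,180)), and blue is still in the stand. I'll carry it high over to the dot.

Emit:
play_rows:
  series:
    - {"dx":1.2,"dy":20,"dz":0,"turn":0,"fingers":1}
    - {"dx":1.2,"dy":36,"dz":0,"turn":0,"fingers":1}
    - {"dx":1.2,"dy":36,"dz":0,"turn":0,"fingers":1}
    - {"dx":1.2,"dy":36,"dz":0,"turn":0,"fingers":1}
    - {"dx":1.2,"dy":36,"dz":0,"turn":0,"fingers":1}
    - {"dx":1.2,"dy":36,"dz":0,"turn":0,"fingers":1}
    - {"dx":1.2,"dy":36,"dz":0,"turn":0,"fingers":1}
    - {"dx":1.2,"dy":36,"dz":0,"turn":0,"fingers":1}
    - {"dx":1.2,"dy":36,"dz":0,"turn":0,"fingers":1}
    - {"dx":1.2,"dy":36,"dz":0,"turn":0,"fingers":1}
    - {"dx":1.2,"dy":36,"dz":0,"turn":0,"fingers":1}
    - {"dx":1.2,"dy":15,"dz":0,"turn":0,"fingers":1}
    - {"dx":0,"dy":0,"dz":0,"turn":0,"fingers":1}

```text
clock: 6.02
position: [0.5191, 0.1913, 0.2197]
ee_rot: [-0.005, 0.633, 0.774, -0.001]
contact_force: [-0.2, 0.6, -0.5]
width: 0.0231
```

Emit:
play_rows:
  series:
    - {"dx":11,"dy":-16,"dz":-20,"turn":0,"fingers":1}
    - {"dx":0,"dy":0,"dz":-25,"turn":0,"fingers":1}
    - {"dx":0,"dy":0,"dz":-25,"turn":0,"fingers":1}
    - {"dx":0,"dy":0,"dz":-10,"turn":0,"fingers":1}
    - {"dx":0,"dy":0,"dz":0,"turn":0,"fingers":1}

```text
clock: 6.43
position: [0.5271, 0.1732, 0.133]
ee_rot: [-0.006, 0.631, 0.776, -0.004]
contact_force: [0.1, 0.8, -0.9]
width: 0.0225
```

```bash
cat > tip.py <<'E'
from h import *
from scipy.spatial.transform import Rotation as R
import sys
from scipy.optimize import least_squares
st=get_state(); print("tcp",st["position"].round(4),"q",st["ee_rot"].round(4),"f",st["contact_force"].round(1),"t",st["clock"])
L=[]
for n in("scene","top"):
    d=get_image(n); save(d,f"{n}_{sys.argv[1]}.png")
    ms=masks_of(d,"probe_red"); g=proj(d,[st["position"]])[0]
    for m in ms[:5]: print(n,m["p"],m["xy"],m["region"].sum())
    R_,t_=ext(d); c=-R_.T@t_
    if n=="scene": D=d
# crop around the tip, with predicted points for tip straight below tcp by 70 mm
P=st["position"]-[0,0,.07]; px=proj(D,[P,P+[0,0,.022]]); print("pred tip/collar scene",px)
x,y=map(int,px[0]); save(D,f"c_{sys.argv[1]}.png",(x-60,y-80,x+60,y+40),5)
print("crop origin",x-60,y-80)
E
python3 tip.py a
```

```text
tcp [0.5271 0.1732 0.133 ] q [-0.0058  0.631   0.7758 -0.004 ] f [ 0.1  0.8 -0.9] t 6.4333
scene 0.83 [358.8, 159.7] 522
scene 0.59 [258.4, 243.0] 1322
scene 0.56 [166.9, 230.1] 1320
top 0.93 [360.8, 259.8] 746
top 0.71 [320.4, 194.8] 708
top 0.64 [168.8, 198.7] 591
pred tip/collar scene [[360.73609425 170.28593371]
 [361.95376239 160.09990976]]
crop origin 300 90
```

View pics/c_a.png

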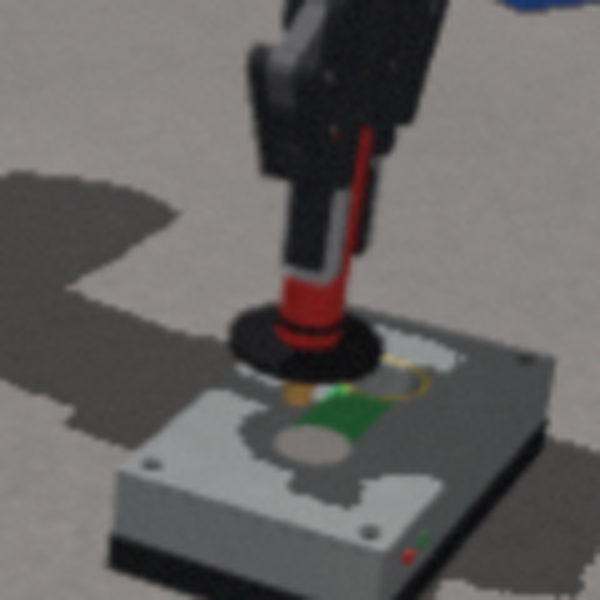

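```bash
python3 - <<'E'
from h import *
s=get_image("scene"); print(atz(s,[[359.8,170.8]],.063), atz(s,[[361.2,158.4]],.088))
print(get_state()["position"],get_state()["ee_rot"])
w=get_image("wrist"); t=get_image("top")
a=cv2.resize(t["pixels"][150:250,100:230],None,fx=3,fy=3); b=w["pixels"][:,:560]
c=np.zeros((420,390+400,3),np.uint8); c[:300,:390]=a; c[:,390:]=b[:,80:480]
cv2.imwrite("pics/tw.png",c[...,::-1])
E
```

```text
[[0.52713329 0.17007803 0.063     ]] [[0.52515985 0.17291266 0.088     ]]
[0.53033635 0.17454538 0.1373726 ] [-2.96632931e-03  6.30844764e-01  7.75903342e-01 -2.98046578e-04]
```

View pics/tw.png

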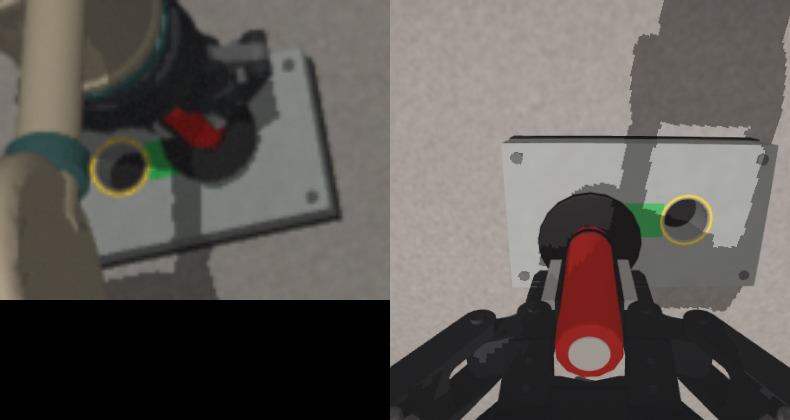

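```bash
python3 - <<'E'
from h import *
st=get_state(); w=get_image("wrist"); t=get_image("top"); z=st["position"][2]-.07+.025
print(st["position"],st["ee_rot"],atz(t,[[170.2,197.3]],z),atz(w,[[280,240]],z,st))
p=st["position"];print("opening by wrist",atz(w,[[376.5,219.5]],.045,st))
a=np.linspace(0,6.28,20)
for dx in(-.006,0,.006):
  c=np.c_[p[0]+dx+.03*np.cos(a),p[1]+.03*np.sin(a),0*a+z]
  q=proj(w,c,st); r=proj(t,c); print(dx,q.min(0),q.max(0),r.min(0),r.max(0))
E
```

```text
[0.53032551 0.17475567 0.13755569] [-2.86715421e-03  6.30765610e-01  7.75968110e-01 -1.28368761e-04] [[0.52136487 0.17176132 0.09255569]] [[0.52471506 0.17444233 0.09255569]]
opening by wrist [[0.51464577 0.24420491 0.045     ]]
-0.006 [229.12658193 189.26198736] [331.72268911 284.52293474] [152.65418579 180.13460227] [184.57738149 211.37730427]
0 [227.54476556 199.50494368] [329.11601714 292.8750255 ] [152.80698026 177.03315104] [184.68978732 208.19745915]
0.006 [226.00048208 209.55326178] [326.55258698 301.05468762] [152.95912171 173.93935298] [184.80171059 205.02576544]
```

Emit:
play_rows:
  series:
    - {"dx":5.5,"dy":2,"dz":-8,"turn":0,"fingers":1}
    - {"dx":0,"dy":0,"dz":-6,"turn":0,"fingers":1}
    - {"dx":0,"dy":0,"dz":0,"turn":0,"fingers":1}

```text
clock: 7.13
position: [0.5368, 0.1773, 0.1236]
ee_rot: [-0.002, 0.631, 0.776, 0.001]
contact_force: [-0.4, -1.0, -1.3]
width: 0.0228
```

Emit:
play_rows:
  series:
    - {"dx":-0.5,"dy":0,"dz":-4,"turn":0,"fingers":1}
    - {"dx":0,"dy":0,"dz":-2.5,"turn":0,"fingers":1}
    - {"dx":0,"dy":0,"dz":0,"turn":0,"fingers":1}

```text
clock: 7.38
position: [0.5361, 0.1774, 0.1156]
ee_rot: [-0.002, 0.63, 0.776, 0.0]
contact_force: [0.4, -0.3, -0.9]
width: 0.0228
```

Emit:
play_rows:
  series:
    - {"dx":0,"dy":0,"dz":-1.5,"turn":0,"fingers":1}
    - {"dx":0,"dy":0,"dz":-1,"turn":0,"fingers":1}

```text
clock: 7.55
position: [0.5364, 0.1776, 0.1149]
ee_rot: [-0.002, 0.63, 0.776, 0.001]
contact_force: [-0.8, -0.5, 7.7]
width: 0.0228
```

```bash
python3 - <<'E'
from h import *
s=get_image("scene"); st=get_state(); print(st["position"],st["contact_force"])
p=st["position"]; print(proj(s,[[p[0]-.006,p[1]-.002,.045],[.530,.1755,.045]]))
w=get_image("wrist")
a=cv2.resize(s["pixels"][120:210,310:420],None,fx=4,fy=4); c=np.zeros((360,440+350,3),np.uint8); c[:,:440]=a; c[:,440:]=w["pixels"][60:420,120:470]
cv2.imwrite("pics/dot.png",c[...,::-1])
E
```

```text
[0.53636931 0.17752163 0.11495639] [-1.52338495 -1.08522762  5.9930791 ]
[[361.82362971 178.57140406]
 [361.66264695 178.51060354]]
```

View pics/dot.png

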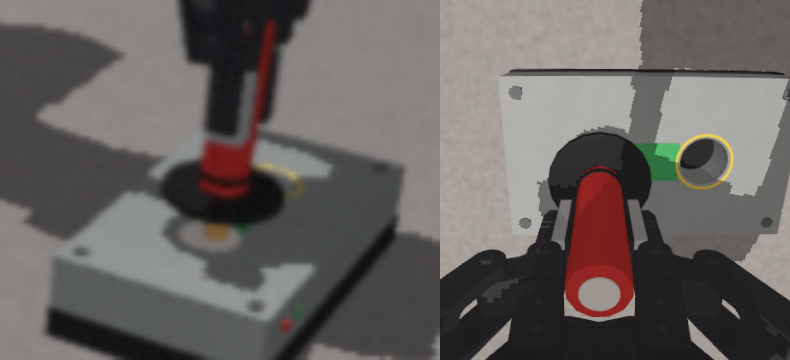

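```bash
python3 - <<'E'
from h import *
s=get_image("scene"); print(atz(s,[[364.2,178.4],[361,178.6]],.045)); print(get_state()["position"],get_state()["contact_force"])
E
```

```text
[[0.5332415  0.17944991 0.045     ]
 [0.52930044 0.17426543 0.045     ]]
[0.53632055 0.17750394 0.11493338] [-1.50618764 -0.5043431   5.51226019]
```

The tip is on the dot (crop (217,235), dot centre (204,235)) with light contact. Now I'll slide it gently.

Emit:
play_rows:
  series:
    - {"dx":-1,"dy":4,"dz":-0.5,"turn":0,"fingers":1}
    - {"dx":-1,"dy":4,"dz":-0.5,"turn":0,"fingers":1}
    - {"dx":-1,"dy":4,"dz":-0.5,"turn":0,"fingers":1}

```text
clock: 7.95
position: [0.5345, 0.1887, 0.115]
ee_rot: [0.0, 0.63, 0.776, 0.001]
contact_force: [0.8, -3.1, 3.1]
width: 0.0227
```

Emit:
play_rows:
  series:
    - {"dx":-1.2,"dy":4,"dz":-0.7,"turn":0,"fingers":1}
    - {"dx":-1.2,"dy":4,"dz":-0.7,"turn":0,"fingers":1}
    - {"dx":-1.2,"dy":4,"dz":-0.7,"turn":0,"fingers":1}
    - {"dx":-1.2,"dy":4,"dz":-0.7,"turn":0,"fingers":1}

```text
clock: 8.28
position: [0.5326, 0.2031, 0.115]
ee_rot: [0.006, 0.629, 0.777, 0.001]
contact_force: [-0.0, -4.3, 4.9]
width: 0.023
```

Emit:
play_rows:
  series:
    - {"dx":-2.5,"dy":4,"dz":-0.7,"turn":0,"fingers":1}
    - {"dx":-2.5,"dy":4,"dz":-0.7,"turn":0,"fingers":1}
    - {"dx":-2.5,"dy":4,"dz":-0.7,"turn":0,"fingers":1}

```text
clock: 8.53
position: [0.5282, 0.2149, 0.115]
ee_rot: [0.01, 0.628, 0.778, 0.002]
contact_force: [0.7, -2.9, 4.3]
width: 0.0229
```

```bash
python3 - <<'E'
from h import *
st=get_state(); s=get_image("scene"); print(st["position"],st["ee_rot"],st["contact_force"])
save(s,"mid.png",(320,120,420,210),6)
E
```

```text
[0.52816063 0.21491561 0.11498357] [0.0098861  0.62815926 0.77801837 0.00237217] [ 0.71846051 -2.93490473  4.34131234]
```

View pics/mid.png

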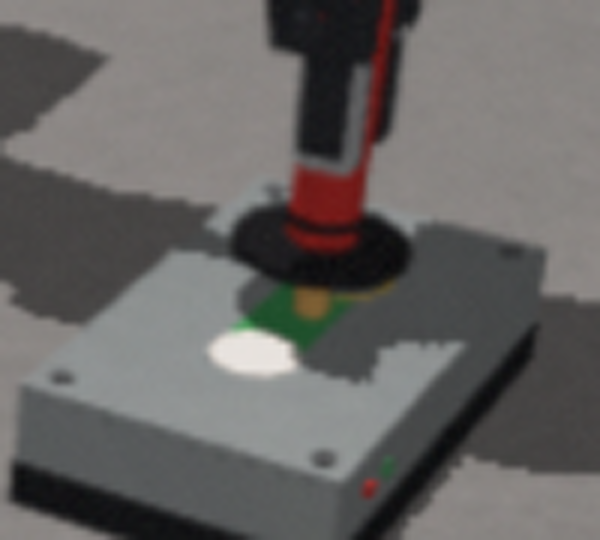

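```bash
python3 - <<'E'
from h import *
s=get_image("scene"); st=get_state(); print(atz(s,[[371.9,172.0],[371.9,171.5]],.045),proj(s,[[.516,.2437,.045],[.522,.2138,.045]]),st["position"],st["contact_force"])
E
```

```text
[[0.52837525 0.21291257 0.045     ]
 [0.5271273  0.21473018 0.045     ]] [[375.41908726 165.16789862]
 [369.52602741 170.80735392]] [0.52783115 0.21566836 0.11498626] [ 1.03555213 -1.75093854  4.77152841]
```

Emit:
play_rows:
  series:
    - {"dx":-4,"dy":2,"dz":-0.7,"turn":0,"fingers":1}
    - {"dx":-4,"dy":2,"dz":-0.7,"turn":0,"fingers":1}
    - {"dx":-2,"dy":3,"dz":-0.7,"turn":0,"fingers":1}

```text
clock: 8.88
position: [0.5214, 0.2233, 0.115]
ee_rot: [0.014, 0.628, 0.778, 0.006]
contact_force: [1.6, -5.5, 7.0]
width: 0.0227
```

Emit:
play_rows:
  series:
    - {"dx":-1.8,"dy":4,"dz":-0.7,"turn":0,"fingers":1}
    - {"dx":-1.8,"dy":4,"dz":-0.7,"turn":0,"fingers":1}

```text
clock: 9.05
position: [0.5185, 0.2305, 0.1149]
ee_rot: [0.016, 0.627, 0.779, 0.006]
contact_force: [1.5, -3.7, 5.9]
width: 0.0229
```

Emit:
play_rows:
  series:
    - {"dx":-1.5,"dy":4,"dz":-0.7,"turn":0,"fingers":1}
    - {"dx":-1.2,"dy":4,"dz":-0.7,"turn":0,"fingers":1}

```text
clock: 9.22
position: [0.5146, 0.2391, 0.1136]
ee_rot: [0.016, 0.627, 0.779, 0.006]
contact_force: [0.3, 0.9, -0.8]
width: 0.0223
```

Emit:
play_rows:
  series:
    - {"dx":0.5,"dy":4,"dz":-2,"turn":0,"fingers":1}
    - {"dx":0,"dy":1,"dz":-2,"turn":0,"fingers":1}
    - {"dx":0,"dy":0,"dz":0,"turn":0,"fingers":1}

```text
clock: 9.47
position: [0.5105, 0.2468, 0.1065]
ee_rot: [0.012, 0.627, 0.779, 0.004]
contact_force: [0.5, 0.5, -0.7]
width: 0.0227
```

```bash
python3 - <<'E'
from h import *
st=get_state(); s=get_image("scene"); print(st["position"],st["ee_rot"],st["contact_force"])
save(s,"drop.png",(320,100,420,200),6)
E
```

```text
[0.51054473 0.24684446 0.1065385 ] [0.0117744  0.62707395 0.77886176 0.00373831] [ 0.51987346  0.54634479 -0.70938121]
```

View pics/drop.png

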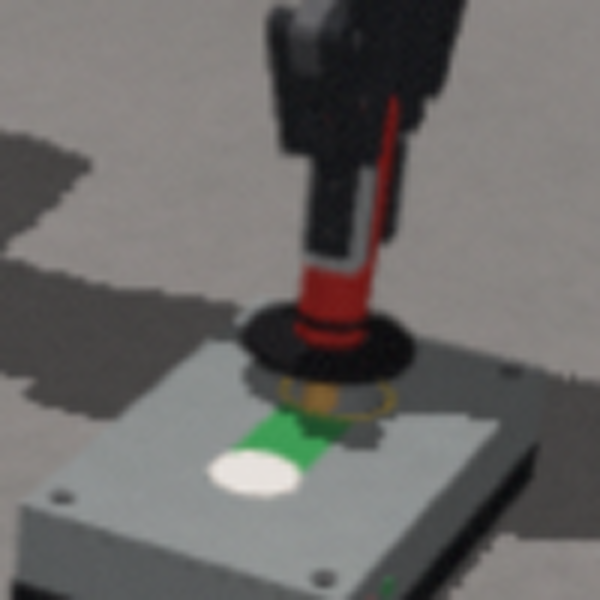

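Emit:
play_rows:
  series:
    - {"dx":5,"dy":2,"dz":-2,"turn":0,"fingers":1}
    - {"dx":1,"dy":0,"dz":-3,"turn":0,"fingers":1}

```text
clock: 9.68
position: [0.5163, 0.2492, 0.1009]
ee_rot: [0.011, 0.627, 0.779, 0.003]
contact_force: [-0.2, 0.6, -1.0]
width: 0.0223
```

Emit:
play_rows:
  series:
    - {"dx":0,"dy":-1,"dz":-3,"turn":0,"fingers":1}
    - {"dx":0.5,"dy":-0.5,"dz":-2,"turn":0,"fingers":1}

```text
clock: 9.85
position: [0.5171, 0.2476, 0.0947]
ee_rot: [0.011, 0.627, 0.779, 0.003]
contact_force: [0.3, -0.1, -0.5]
width: 0.0227
```

Emit:
play_rows:
  series:
    - {"dx":0,"dy":0,"dz":-1.5,"turn":0,"fingers":1}
    - {"dx":0,"dy":0,"dz":-0.8,"turn":0,"fingers":1}

```text
clock: 10.02
position: [0.5173, 0.2472, 0.0932]
ee_rot: [0.011, 0.627, 0.779, 0.003]
contact_force: [-2.7, 0.0, 10.9]
width: 0.0224
```

Emit:
play_rows:
  series:
    - {"dx":0,"dy":0,"dz":0,"turn":0,"fingers":1}
    - {"dx":0,"dy":0,"dz":0,"turn":0,"fingers":0.2}
    - {"dx":0,"dy":0,"dz":0,"turn":0,"fingers":-0.5}
    - {"dx":0,"dy":0,"dz":0,"turn":0,"fingers":-1}
    - {"dx":0,"dy":0,"dz":0,"turn":0,"fingers":-1}
    - {"dx":0,"dy":0,"dz":0,"turn":0,"fingers":-1}
    - {"dx":0,"dy":0,"dz":0,"turn":0,"fingers":-1}
    - {"dx":0,"dy":0,"dz":0,"turn":0,"fingers":-1}

```text
clock: 10.68
position: [0.5181, 0.2468, 0.0937]
ee_rot: [0.011, 0.628, 0.778, 0.004]
contact_force: [0.1, 0.2, -0.2]
width: 0.0852
```

Emit:
play_rows:
  series:
    - {"dx":0,"dy":0,"dz":10,"turn":0,"fingers":-1}
    - {"dx":0,"dy":0,"dz":20,"turn":0,"fingers":-1}
    - {"dx":0,"dy":0,"dz":30,"turn":0,"fingers":-1}
    - {"dx":0,"dy":0,"dz":30,"turn":0,"fingers":-1}
    - {"dx":0,"dy":0,"dz":30,"turn":0,"fingers":-1}
    - {"dx":0,"dy":0,"dz":20,"turn":0,"fingers":-1}
    - {"dx":-20,"dy":0,"dz":0,"turn":0,"fingers":-1}
    - {"dx":-30,"dy":0,"dz":0,"turn":0,"fingers":-1}
    - {"dx":-30,"dy":0,"dz":0,"turn":0,"fingers":-1}
    - {"dx":-30,"dy":0,"dz":0,"turn":0,"fingers":-1}
    - {"dx":0,"dy":0,"dz":0,"turn":0,"fingers":-1}

```text
clock: 11.6
position: [0.4044, 0.2459, 0.2473]
ee_rot: [0.012, 0.629, 0.777, 0.006]
contact_force: [-0.1, -0.7, -0.0]
width: 0.0856
```

```bash
python3 - <<'E'
from h import *
st=get_state(); s=get_image("scene"); print(st["position"],st["contact_force"],st["clock"])
print(proj(s,[[.516,.2437,.136],[.516,.2437,.048]]))
save(s,"end.png")
E
```

```text
[0.40444885 0.245882   0.24727952] [-0.07131391 -0.67356427 -0.00537677] 11.6
[[381.11367294 123.89413939]
 [375.5981896  163.87699996]]
```

View pics/end.png

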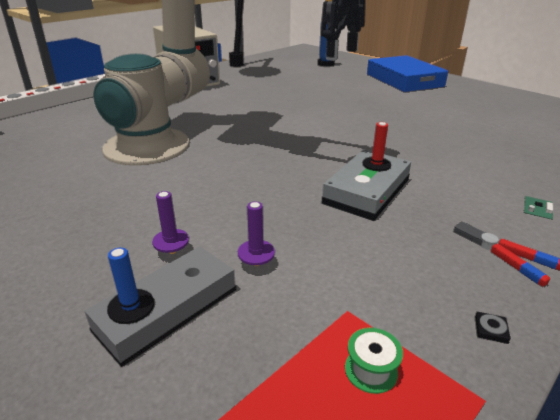

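The red probe stands upright with its collar flat on the jig. Its cap is at (381,124), where predicted, and its collar at (377,164). Blue and both purple probes haven't moved, and the gripper is clear, so I'm handing it in.

```bash
python3 -c "
from rig import *
print(sign_off())"
```

```text
the job is handed in; nothing more can be done
None
```

The red probe is standing upright in the test opening, and the job was handed in at about 11.6 s of the 42 s allowed. I lifted it from the stand, set its tip on the white dot, slid it along the green lane under light contact until it dropped in, and let go with the collar down.

- **Final checks:** In the last picture the handle cap is at (381,124), exactly where an upright, seated probe should appear. The collar touched down at TCP height 0.093 m, as expected. The gripper is clear and reads no force. The blue probe and both purple look-alikes were not moved.
- **Setting down:** The tip landed about 4 mm off the dot's centre, still within the dot.
- **Slide:** Midway the tip had drifted about 6 mm to one side of the lane, close to its edge but inside it, and I steered it back. Contact readings during the slide were 3–7 N.
- **Forces:** The highest reading I saw was about 11 N, when the collar touched down.
- **Tilt:** The tool tilted by up to about 2° during the slide, and I could not correct that with the moves available. It did not affect how the probe stands.

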